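# Lock a pulley onto its shaft flat

### The job

Turn the shaft with its crank until the flat on the shaft faces straight up, under the setscrew in the pulley's hub. Then take the big T-handled hex key from its wooden stand, put it fully home in the setscrew and turn it clockwise until the screw is firmly seated on the flat (about 0.5 N m; do not force it beyond 0.7 N m). Leave the key standing in the screw and the shaft as it was set; do not disturb the other small parts.

Things in the scene. Friction and masses are not known exactly. Their poses are not given: they have to be found in the camera images.
- hub: Aluminium hub of a belt pulley, fixed on a grey stand (base 120 x 220 x 12 mm, blue bearing blocks). Origin: centre of its flat square top (48 x 46 mm), on the setscrew's vertical axis, 117 mm above the bench. z up, y along the shaft towards the crank, x across it. The pulley, 112 mm diameter, lies 40 to 62 mm to -y and rises 14 mm above the top.
- socket (a point): Middle of the socket's mouth in the dark setscrew, which turns and sinks with it (its pose is read to 2 mm only). Hexagon socket 15.2 mm across flats, 14 mm deep, opening up; the mouth lies 0.5 to 1 mm below the hub's top at the start and about 3 mm below it when tight.
- screw_head (a joint): Turn of the setscrew (rad), growing clockwise from above (tightening, 2.5 mm down per rad). At 0 two flats of the socket face hub +x and -x. Thread drag about 0.25 N m; it meets the shaft's flat 0.5 to 1 rad from its start, differently each time, felt only as rising torque: 0.37 N m at 50 N on the flat, 0.5 N m at 100 N, some 0.1 rad on. The thread holds by itself.
- shaft: Steel shaft, 34 mm diameter, with a flat along it, lying along the hub's y, 42 mm below the hub's top (varies by 0.35 mm). Origin on its axis, 5 mm from the screw's axis on the side away from the crank. Its own +z axis points out of the flat.
- shaft_angle (a joint): Turn of the shaft about its y axis (rad); 0 when the flat faces straight up, under the setscrew. Positive: flat and crank have swung towards hub +x. Starts between 0.45 and 0.95. Stays where it is left (drag about 0.2 N m).
- crank_grip: Black crank grip: a sleeve spinning freely on its pin, 19 mm diameter, 50 mm long, parallel to the shaft, 58 mm from its axis; the crank arm is at its end nearer the hub. Origin: the sleeve's middle, 126 mm along shaft y from the shaft's origin. With the flat up, the crank leans 0.45 rad from vertical towards hub -x.
- t_key: Big T-handled hex key, 0.14 kg, upright in a wooden stand (52 mm high; loose hole 40 mm deep). Origin at the tip, on the shank's axis; z up to the handle. Shank hexagonal, 14 mm across flats, the last 8 mm tapered to 4 mm (0.1 rad of play in the socket), two opposite CORNERS on the key's x axis. Handle: black bar 95 mm long (key x), 20 mm wide (y), 24 mm high, 72 to 96 mm above the tip.
- steel_ring: Bystander: machined ring, 56 mm diameter, 22 mm high, lying in front of the stand.
- bolt: Bystander: hexagon bolt, 71 mm long, lying in front of the stand.
- big_nut: Bystander: dark hexagon nut, 36 x 42 x 19 mm, lying in front of the stand.
- l_key: Bystander: small black L-shaped hex key, 90 x 34 x 9 mm, lying behind the wooden stand. It does not fit the screw.
Not all that is in view belongs to the job. There is more than one size of the t_key; the one meant has the size given above.

How it is judged (in metres and radians):
On the way, in this order (a step that is already met when the one before it is completed fails the run):
1. the shaft's flat faces up, within 0.12 rad, with the key still out of the screw (value of joint shaft_angle between -0.12 and 0.12 rad and distance between t_key and hub above 0.04 m), for 0.3 s.
2. the T-handled key is in the screw's socket: its tip at least 10 mm below the hub's top, within 3 mm of the screw's axis (horizontal distance between t_key and hub below 0.003 m and z of t_key in the frame of hub below -0.01 m), for 0.1 s.
At the end, for the whole second after the job is handed in: The setscrew presses on the shaft with more than 50 N, the shaft's flat faces up within 0.12 rad, and the T-handled key stands released and at rest in the socket (tip at least 10 mm below the hub's top, within 4 mm of the screw's axis, tilted less than 0.2 rad) (contact force between hub and shaft above 50 N and value of joint shaft_angle between -0.12 and 0.12 rad and horizontal distance between t_key and hub below 0.004 m and z of t_key in the frame of hub below -0.01 m and angle between t_key's own z axis and vertical below 0.2 rad and linear speed of t_key below 0.03 m/s); the robot touches nothing.
It fails at once if the setscrew is overtightened: more than 230 N on the shaft (about 0.8 N m) (contact force between hub and shaft above 230 N).
It fails at once if a bystander (ring, bolt, nut, small L-key) is moved more than 30 mm (distance of any of steel_ring, bolt, big_nut, l_key from where it was at the start of the episode above 0.03 m).
It also fails if it takes over 67 s, if anything falls off the work surface, if the arm or the gripper's body presses on something with over 40 N, if the wrist force passes 120 N, or if a joint passes its speed limit or range.

### The arm

A 6-joint arm with a two-finger parallel gripper is mounted at the origin on a cart in front of the work surface, level with it; the furniture and walls round the work are solid. World frame = base frame: x ahead of the robot, y to its left, z up, the work surface at z = 0. Lengths are in mm, angles in rad, forces in N, time in s.
With the tool pointing down it reaches from about 350 to 975 mm from the base axis. Payload 7.1 kg.
Tool frame: the origin (TCP) lies at the very end of the fingers, on their centre line; the grasp point (between the pads) lies 19 mm behind it (ctrl.grasp_offset is the distance from the TCP to the grasp point, in mm); z points along the fingers, y is the line along which they close (so a half turn about z gives the same grasp; the last joint's range is limited). The gripper opens to 88 mm and grips with 3 to 60 N. Pads are 20 mm wide; open, the fingers measure 115 mm over their backs; the gripper's body (75 mm by 178 mm) begins 61 mm behind the grasp point.
Start: joints at [1.183, 0.423, 1.63, -0, 1.089, -0.019], TCP at [225.278, 582.97, 222.675] pointing down, gripper open.
Joint ranges: [-3, 3], [-0.9, 2.11], [0.09, 2.58], [-1.31, 4.45], [0.11, 2.69], [-2.54, 2.54]. Speed limits (rad/s): [2.39, 2.39, 3.01, 3.14, 3.14, 3.14].

### API

Orientations are given as a rotation vector (axis times angle).
In Python, from workcell import ctrl, viewer, ticket, models gives the robot as it stands.
- The arm moves only by the tool play_rows, never from a script. Its arguments are lists of equal length, an entry for each row: "dp": the shift along the world's x, y, z in mm, a list of three; "yaw": the turn about the world's z in degrees. In form: {"dp": [[tx, ty, tz], ...], "yaw": [yaw, ...]}. A call has 1 to 8 rows; each row shifts and turns the commanded pose from where the row before left it; what a row does not reach is not made up. A row lasts 1/12 s, in which the tool goes at most 41.7 mm and 7.16 degrees, less where a joint would pass 70% of its speed; a pose out of reach is approached as far as the arm can. A call is refused whole if a number of a shift passes 41.7 or a number of a turn 7.16, either way. A call with a gripper value outside its range is refused whole. "gripper" is the closure, from 0 (fully open) to 1 (shut), set as the call begins (left out, the last holds). The fingers move at their own pace and stop on an object; the grip force is fixed at half the most. Time passes only in rows, so rows that do not move let the fingers close. It gives the time, the measured TCP pose, the force, the opening and the grip force at its end, in the units of the state.
- ctrl.get_obs(): the state, without advancing time (a new reading comes with each control period).
- viewer.get_image(name): name is "side" or "top"; returns a dict with "pixels" (400x640x3 uint8, red, green, blue), "range_z" (400x640 float32, mm along the optical axis (not along the pixel's ray), 0 where there is no reading), "fx", "fy", "cx", "cy" (pixels), "T" (4x4, takes a point from camera to world coordinates). Camera axes: x right, y up, looking along -z (the intrinsics and any distortion apply to the point x, -y, -z); pixel columns grow to the right and rows downward; lengths in mm; the calibration is good to about 2 mm. A picture is of the moment at which its call begins.
- ticket.close_job(): hands the job in; it is judged then, once.
Trained networks look in a picture, given as the dict that the camera call returned (one of the last four; its "shot" number tells which), for a name from the list of things; names that differ only in an ending like _2 or _b are one class to them, and where a whole thing is asked for, a point or a joint stands for the part that bears it (a point fixed in the world has none). Each returns a list of dicts, best first, with "conf" (0 to 1); they miss things now and then, are a little off and sometimes report something else, mostly with a low value. They report only what shows in the picture. A call takes as long as a camera call. They do not tell look-alikes from the thing itself.
- models.look_for(picture, name): "bbox" ([centre column, centre row, width, height] in pixels, round what is visible of it).
- models.landmark_of(picture, name): "location" ([column, row] in pixels: a listed point, or the origin of a listed thing).
The state is a dict: "t": time; "qpos": joint angles; "qvel": joint speeds; "joint_torque": joint torques, N m; "ee_pos": TCP position; "orientation": TCP orientation; "ft_force": force on the tool from outside, world axes, zero at the start; "moment": the same for the moment, N m; "width": finger opening in mm; "grasp_force": force on a finger pad.
Only numpy, scipy, OpenCV 4.12 (cv2) and the standard library are available. Lean on these libraries where they do the work, as an engineer would, in place of code of your own. Each camera call takes 0.05 s, during which the arm holds its last target. There are 200 camera calls.

## Working session

There is one attempt and no reset: what is moved stays moved. The work goes in short steps, Python scripts to look and compute and a tool call to move; the robot and the scene stay as the last step left them, time stands still between calls to the robot, and variables do not carry over. Pictures are saved under pics/ and viewed, at most 10 in all, crops included, and the job is handed in when it is done.

Besides the shell and the picture viewer there is one more tool, called after ">>>" as name([rows], argument=value, ...), one row to a line, values as JSON. play_rows: Moves the arm, as the interface text tells. Its arguments: {"type":"object","properties":{"dp":{"type":"array"},"yaw":{"type":"array"},"gripper":{"type":"number"}},"required":["dp","yaw"]}

```bash
mkdir -p pics
cat > h.py <<'E'
import numpy as np, cv2
from workcell import ctrl, viewer, ticket, models
def ray(im,u,v):
    T=np.array(im["T"]);d=np.array([(u-im["cx"])/im["fx"],-(v-im["cy"])/im["fy"],-1.0])
    return T[:3,3],T[:3,:3]@d
def at_z(im,u,v,z):
    o,d=ray(im,u,v);return o+d*(z-o[2])/d[2]
def at_d(im,u,v):
    r=im["range_z"];u0,v0=int(round(u)),int(round(v))
    p=r[max(v0-1,0):v0+2,max(u0-1,0):u0+2];p=p[p>0]
    o,d=ray(im,u,v);return o+d*(np.median(p) if len(p) else np.nan)
def save(im,n,box=None,s=1):
    a=im["pixels"][:,:,::-1]
    if box: a=a[box[1]:box[3],box[0]:box[2]]
    cv2.imwrite("pics/"+n+".png",cv2.resize(a,None,fx=s,fy=s,interpolation=cv2.INTER_CUBIC))
E
python3 - <<'E'
from h import *
np.set_printoptions(precision=1,suppress=True)
print(ctrl.get_obs())
for c in("side","top"):
    im=viewer.get_image(c);save(im,c+"0")
    print(c,{k:v for k,v in im.items() if k not in("pixels","range_z")})
    for n in "hub socket screw_head shaft shaft_angle crank_grip t_key steel_ring bolt big_nut l_key".split():
        for r in models.landmark_of(im,n)[:3]:
            u,v=r["location"];print(n,"lm",round(r["conf"],2),round(u,1),round(v,1),at_d(im,u,v))
        for r in models.look_for(im,n)[:3]: print("   box",round(r["conf"],2),np.array(r["bbox"]))
E
```

```text
{'t': 0.0, 'qpos': array([ 1.2,  0.4,  1.6, -0. ,  1.1, -0. ]), 'qvel': array([ 0., -0.,  0., -0.,  0.,  0.]), 'joint_torque': array([  0. , -54.5, -27.4,   0.1,   0. ,  -0. ]), 'ee_pos': array([225.1, 582.4, 221.9]), 'orientation': array([-0.6, -3.1,  0. ]), 'ft_force': array([ 0.5, -1.1,  0. ]), 'moment': array([-0.,  0., -0.]), 'grasp_force': 0.0, 'width': 87.87528063104617}
side {'fx': 404.72936082322, 'fy': 404.72936082322, 'cx': 319.4212203198668, 'cy': 205.55995531317103, 'T': array([[   0.9,    0.2,   -0.4,  102.1],
       [  -0.5,    0.4,   -0.8, -820.2],
       [   0. ,    0.9,    0.4,  479. ],
       [   0. ,    0. ,    0. ,    1. ]]), 'shot': 1}
hub lm 0.66 308.0 184.0 [521.9  28.1 130.8]
   box 0.83 [310.5 202.8  44.6  44.8]
   box 0.3 [263.2 235.7  22.   18. ]
socket lm 0.26 375.6 276.8 [ 553.4 -232.1    1.9]
   box 0.46 [309.6 191.7  26.8  63.6]Traceback (most recent call last):
  File "<stdin>", line 8, in <module>
ValueError: it knows: big_nut, bolt, crank_grip, hub, l_key, shaft, socket, steel_ring, t_key
```

Run:
```python
from h import *
np.set_printoptions(precision=1,suppress=True)
for c in("side","top"):
    im=viewer.get_image(c);save(im,c+"0")
    print(c,{k:v for k,v in im.items() if k not in("pixels","range_z")})
    for n in "hub socket shaft crank_grip t_key steel_ring bolt big_nut l_key".split():
        for r in models.landmark_of(im,n)[:3]:
            u,v=r["location"];print(n,"lm",round(r["conf"],2),round(u,1),round(v,1),at_d(im,u,v))
        for r in models.look_for(im,n)[:3]: print("   box",round(r["conf"],2),np.array(r["bbox"]))
```

```text
side {'fx': 404.72936082322, 'fy': 404.72936082322, 'cx': 319.4212203198668, 'cy': 205.55995531317103, 'T': array([[   0.9,    0.2,   -0.4,  102.1],
       [  -0.5,    0.4,   -0.8, -820.2],
       [   0. ,    0.9,    0.4,  479. ],
       [   0. ,    0. ,    0. ,    1. ]]), 'shot': 2}
hub lm 0.61 309.6 182.5 [549.5  74.5 115.2]
   box 0.65 [311.1 203.8  40.3  46. ]
shaft lm 0.65 305.2 198.0 [506.   11.6 102.2]
   box 0.53 [311.9 191.1  24.9  63.7]
crank_grip lm 0.56 304.3 161.7 [581.6 172.6 140.6]
   box 0.94 [343.2 241.8  43.6  34.9]
steel_ring lm 0.62 262.8 240.0 [390.6   9.8  13.6]
   box 0.63 [261.6 209.   19.5  11.6]
   box 0.59 [263.8 235.8  21.4  17.3]
bolt lm 0.68 261.2 225.1 [419.3  99.1   8.5]
big_nut lm 0.43 262.4 210.2 [450.8 173.9  15.6]
l_key lm 0.7 374.5 277.6 [ 549.  -234.2    2.5]
   box 0.48 [374.6 273.9  17.8  25.1]
top {'fx': 497.2295344095766, 'fy': 497.2295344095766, 'cx': 317.6372953779241, 'cy': 202.471973127684, 'T': array([[   0.1,    1. ,   -0.2,  287.6],
       [  -1. ,    0.1,   -0. ,  -58.4],
       [  -0. ,    0.2,    1. , 1035.4],
       [   0. ,    0. 
[... 431 characters left out ...]
 156.9 [610.9 215.2   2. ]
crank_grip lm 0.74 278.8 258.6 [404.6  35.3   1.6]
   box 0.68 [208.6 153.6  27.3  15.5]
t_key lm 0.9 452.7 246.3 [ 464.3 -324.     2.1]
   box 0.88 [400.6 223.9  44.9  33.9]
   box 0.63 [463.5 226.5  28.7  35.4]
   box 0.61 [277.9 259.8  24.1  31.7]
steel_ring lm 0.77 279.5 258.7 [404.5  33.8   1.6]
steel_ring lm 0.36 246.4 249.4 [415.7 102.7  15.3]
   box 0.82 [277.3 258.2  25.4  32.1]
   box 0.71 [242.5 246.4  33.7  14.1]
bolt lm 0.65 244.6 246.4 [420.9 106.4  20. ]
   box 0.82 [241.8 247.2  31.1   9.6]
big_nut lm 0.75 209.9 225.2 [461.5 188.7  -0.2]
   box 0.53 [210.7 226.6  21.7  22.6]
   box 0.65 [407.3 202.5  46.4  23.4]
   box 0.53 [259.9 178.4 126.9  67.2]
```

View pics/side0.png

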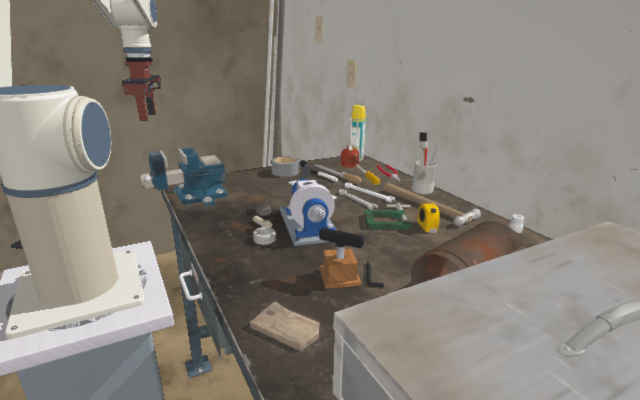

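View pics/top0.png

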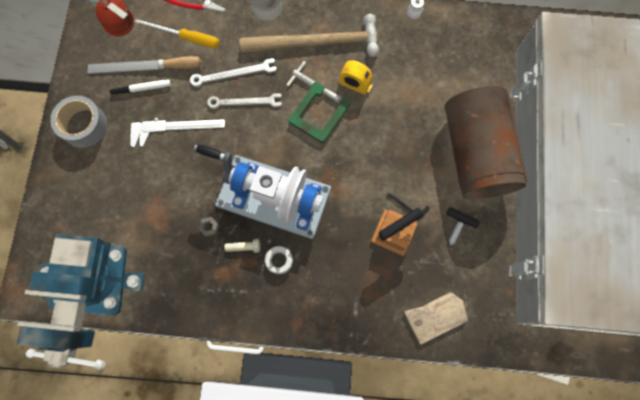

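```bash
cat >> h.py <<'E'
def cloud(im):
    r=im["range_z"];v,u=np.mgrid[:r.shape[0],:r.shape[1]]
    T=np.array(im["T"]);d=np.stack([(u-im["cx"])/im["fx"],-(v-im["cy"])/im["fy"],-np.ones(u.shape)],-1)*r[...,None]
    P=d@T[:3,:3].T+T[:3,3];P[r==0]=np.nan;return P
E
python3 - <<'E'
from h import *
np.set_printoptions(precision=1,suppress=True,linewidth=200)
im=viewer.get_image("top");P=cloud(im)
a=im["pixels"][:,:,::-1]
A=cv2.resize(a[130:250,190:340],None,fx=4,fy=4,interpolation=cv2.INTER_CUBIC)
B=cv2.resize(a[170:300,350:490],None,fx=4,fy=4,interpolation=cv2.INTER_CUBIC)
cv2.imwrite("pics/c1.png",A);cv2.imwrite("pics/c2.png",B)
print("socket@117",at_z(im,266.5,182.3,117))
def rect(mask,name):
    Q=P[mask];r=cv2.minAreaRect(Q[:,:2].astype(np.float32));v,u=np.nonzero(mask)
    print(name,len(Q),"mean",Q.mean(0),"med z",np.median(Q[:,2]),"rect",r)
v,u=np.mgrid[:400,:640]
def box(u0,v0,u1,v1): return (u>=u0)&(u<=u1)&(v>=v0)&(v<=v1)
z=P[...,2]
print("hubtop z", z[165:200:5,250:285:4])
print("grip z", z[145:163:2,192:232:4])
print("handle z",z[200:245:4,370:435:5])
rect(box(370,195,435,250)&(z>75),"handle")
rect(box(190,140,228,166)&(z>90),"grip")
rect(box(250,160,283,205)&(z>108)&(z<124),"hubtop")
rect(box(270,155,315,235)&(z>122),"pulley")
rect(box(440,195,490,250)&(z>6)&(z<90),"other key")
# side
s=viewer.get_image("side");Q=cloud(s);zz=Q[...,2]
m=(u>315)&(u<370)&(v>222)&(v<252)&(zz>75)
H=Q[m];print("side handle",len(H),H.mean(0),H.min(0),H.max(0),cv2.minAreaRect(H[:,:2].astype(np.float32)))
E
```

```text
socket@117 [534.9  64.7 117. ]
hubtop z [[ 87.2  30.8  11.2  12.8  13.4   0.1   0.1   0.8   0.7]
 [ 87.1  25.7 115.2 114.7 118.  117.8  12.6  14.2  12.8]
 [ 89.3  85.4 116.6 118.7 117.1 119.4 118.8 118.4  14.6]
 [ 93.7 116.3 115.4 110.  107.3 117.1 117.8 117.8 102.6]
 [ 86.8 118.1 118.8 117.2 106.9 117.2 117.5 109.4 102. ]
 [ 15.1 117.3 117.2 116.4 118.5 115.8 117.7 104.7 105.7]
 [ 14.2  93.   93.4  97.3 107.4 116.9 104.9 103.1 128.1]]
grip z [[  0.2 134.7 139.  135.1   1.5  -1.8   2.    1.1   1.2   4.8]
 [  0.2 138.8 142.6 138.8 133.6  -1.    3.4   3.6  -3.5   0.7]
 [  2.7 137.4 138.8 139.6 141.4 139.1 137.    1.4  -0.8  -4.8]
 [  1.5 135.2 139.  135.8 140.6 139.7 138.6 131.3  -1.4  -1.1]
 [  1.9  -0.1 135.  136.9 137.  142.3 138.6 138.6   1.7 139.7]
 [ -0.5  -1.9   2.8 128.6 135.9 137.7 139.1 134.9 144.  141.4]
 [  0.5   0.8   2.5   2.6  -2.9 134.9 135.5   nan 141.5 142. ]
 [ -0.6   0.4   1.   -1.    0.8  -1.6   4.7  -2.4 140.3 135.2]
 [  1.5   0.4  -1.3  -1.5  -0.7  -2.3   3.1  -0.2 137.9 132.4]]
handle z [[ -0.5  -0.1   0.1  -0.9  -1.    8.6   8.5  -3.7  -0.7   0.4   4.2  -1.5   
[... 1220 characters left out ...]
13104248047)
hubtop 610 mean [534.3  64.9 116.9] med z 117.3674991783949 rect ((528.18896484375, 56.704345703125), (70.71269226074219, 60.25863265991211), 76.01764678955078)
pulley 321 mean [524.3  17.4 127.2] med z 127.18354755103542 rect ((525.207763671875, 25.518531799316406), (38.7775764465332, 66.3790054321289), 77.22319793701172)
other key 519 mean [ 521.8 -337.8   14.2] med z 14.137291376070266 rect ((518.6270751953125, -353.9112243652344), (119.43196868896484, 94.34990692138672), 2.436929941177368)
side handle 604 [ 481.  -204.3   99.5] [ 450.1 -239.3   75.4] [ 516.  -160.3  110.4] ((482.3748474121094, -200.14126586914062), (20.748153686523438, 93.59538269042969), 37.481590270996094)
```

View pics/c1.png

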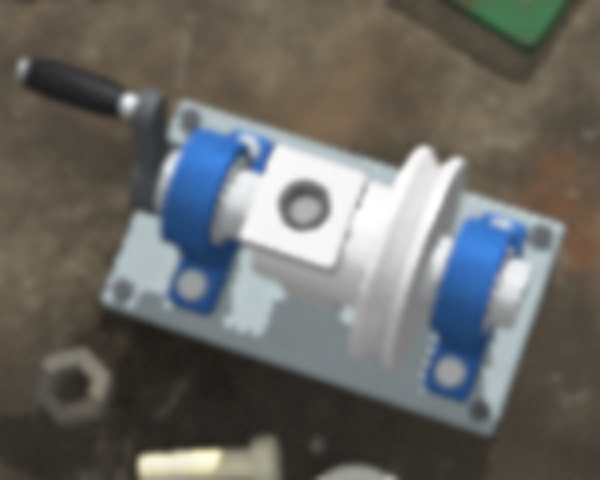

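View pics/c2.png

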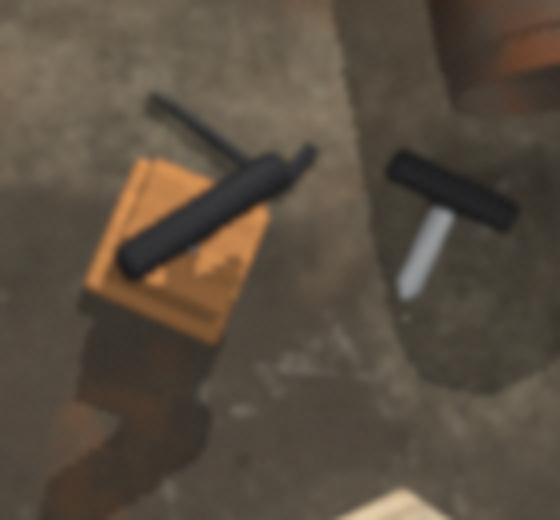

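Run:
```python
from h import *
from scipy.spatial.transform import Rotation as R
np.set_printoptions(precision=3,suppress=True,linewidth=200)
im=viewer.get_image("top");P=cloud(im);z=P[...,2]
cp=lambda x,y:(190+(x-1.5)/4,130+(y-1.5)/4)
ang=lambda d:np.degrees(np.arctan2(d[1],d[0]))
B=[at_z(im,*cp(*c),12) for c in [(185,100),(563,228),(492,437),(103,302)]]
print("base",np.array(B),"centre",np.mean(B,0),"y-dir",ang(B[0]-B[1]),ang(B[3]-B[2]),"x-dir",ang(B[0]-B[3]),ang(B[1]-B[2]))
G=[at_z(im,*cp(*c),131) for c in [(24,70),(125,103)]]
print("grip ends",np.array(G),ang(G[0]-G[1]))
T=[at_z(im,*cp(*c),117) for c in [(283,147),(369,183),(331,270),(245,233)]]
T=np.array(T);print("top",T.mean(0),ang(T[0]-T[1]),ang(T[3]-T[2]),ang(T[0]-T[3]),ang(T[1]-T[2]))
s=at_z(im,*cp(304,205),116);print("screw",s)
v,u=np.mgrid[:400,:640]
m=(u>=196)&(u<=219)&(v>=143)&(v<=160)&(z>125);Q=P[m]
# line through grip
c=np.median(Q,0);w,V=np.linalg.eigh(np.cov((Q-Q.mean(0))[:,:2].T));print("grip pts",len(Q),Q.mean(0),np.percentile(Q[:,2],[5,50,90]),ang(V[:,1]),2*np.sqrt(w))
o=ctrl.get_obs();M=R.from_rotvec(o["orientation"]).as_matrix();print("tool y ang",ang(M[:2,1]),"tool x",ang(M[:2,0]),o["orientation"],np.degrees(o["qpos"]))
for th in (66,68,70):
    t=np.radians(th);y=np.array([np.cos(t),np.sin(t)]);x=np.array([y[1],-y[0]])
    for p in (Q.mean(0),np.mean(G,0)): print(th,"grip in hub x,y",(p[:2]-s[:2])@x,(p[:2]-s[:2])@y)
```

```text
base [[618.679 152.135  12.   ]
 [566.381 -57.909  12.   ]
 [450.847 -31.091  12.   ]
 [503.27  180.471  12.   ]] centre [534.794  60.902  12.   ] y-dir 76.01833523853446 76.08313645495635 x-dir -13.79458402281437 -13.068596866294449
grip ends [[587.974 206.647 131.   ]
 [576.    156.033 131.   ]] 76.68984728788563
top [536.175  65.107 117.   ] 71.98267071856061 71.67413372371414 -16.206742358897586 -16.54900441325533
screw [537.788  66.852 116.   ]
grip pts 234 [579.543 180.38  137.765] [132.23  138.358 141.206] 75.05740567704254 [10.176 27.344]
tool y ang 68.86740120892773 tool x 158.86740126326146 [-0.576 -3.088 -0.   ] [67.78  24.241 93.386  0.001 62.37  -1.088]
66 grip in hub x,y -8.030855791512622 120.69600389258751
66 grip in hub x,y -6.189115035052139 122.56731939331975
68 grip in hub x,y -3.8137338212964775 120.90275197332718
68 grip in hub x,y -1.9078070343955207 122.70865169376069
70 grip in hub x,y 0.4080345961202226 120.96219867442862
70 grip in hub x,y 2.375825335257328 122.70048240393155
```

>>> play_rows([
  [25.4,-28.6,0],
  [25.4,-28.6,0],
  [25.4,-28.6,0],
  [25.4,-28.6,0],
  [25.4,-28.6,0],
  [25.4,-28.6,0],
  [25.4,-28.6,0],
], yaw=[-5.92,-5.92,-5.92,-5.92,-5.92,-5.92,-5.92], gripper=0.3)

```text
t: 2.88
ee_pos: [404.0, 381.3, 222.9]
orientation: [1.638, 2.681, 0.001]
ft_force: [0.0, 0.7, 0.8]
width: 61.2
grasp_force: 0.0
```

>>> play_rows([
  [25.4,-28.6,0],
  [25.4,-28.6,0],
  [25.4,-28.6,0],
  [25.4,-28.6,0],
  [25.4,-28.6,0],
  [25.4,-28.6,0],
  [25.4,-28.6,0],
  [0,0,0],
], yaw=[-5.92,-5.92,-5.92,-5.92,-5.92,-5.92,-5.92,0])

```text
t: 3.55
ee_pos: [585.0, 178.1, 222.9]
orientation: [2.483, 1.921, 0.003]
ft_force: [-0.6, 0.0, 0.8]
width: 61.2
grasp_force: 0.0
```

>>> play_rows([
  [0,0,-30],
  [0,0,-30],
  [0,0,0],
], yaw=[0,0,0])

```text
t: 3.8
ee_pos: [577.4, 181.4, 157.7]
orientation: [-2.473, -1.932, 0.013]
ft_force: [-1.1, -1.1, -0.6]
width: 61.5
grasp_force: 0.0
```

Run:
```python
from h import *
from scipy.spatial.transform import Rotation as R
np.set_printoptions(precision=2,suppress=True,linewidth=200)
im=viewer.get_image("top");save(im,"g1",(170,110,300,220),4)
o=ctrl.get_obs();M=R.from_rotvec(o["orientation"]).as_matrix();print(o["ee_pos"],M,np.degrees(o["qpos"]),o["moment"])
```

```text
[578.57 182.03 160.15] [[ 0.24  0.97 -0.01]
 [ 0.97 -0.24 -0.  ]
 [-0.   -0.01 -1.  ]] [16.34 27.2  98.1   0.   55.06 30.32] [-0.06  0.07 -0.02]
```

View pics/g1.png

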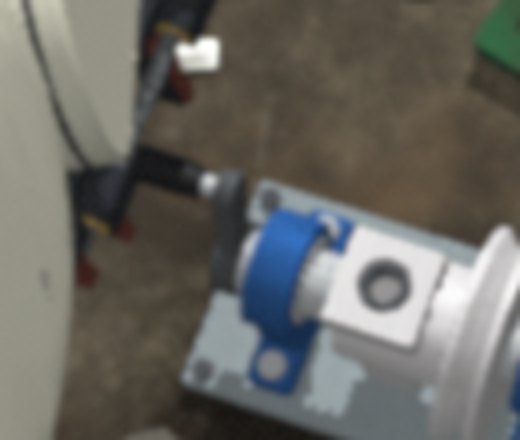

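>>> play_rows([
  [0,0,-25],
  [0,0,-25],
  [0,0,0],
  [0,0,0],
], yaw=[0,0,0,0])

```text
t: 4.18
ee_pos: [580.7, 183.0, 113.4]
orientation: [-2.475, -1.935, 0.001]
ft_force: [-0.4, 0.6, 0.9]
width: 61.2
grasp_force: 0.0
```

>>> play_rows([
  [0,0,0],
  [0,0,0],
  [0,0,0],
  [0,0,0],
  [0,0,0],
  [0,0,0],
], yaw=[0,0,0,0,0,0], gripper=1.0)

```text
t: 4.68
ee_pos: [581.0, 182.6, 113.1]
orientation: [2.476, 1.934, 0.001]
ft_force: [0.1, 0.1, -0.1]
width: 24.5
grasp_force: 0.0
```

>>> play_rows([
  [0,0,0],
  [0,0,0],
  [0,0,0],
  [0,0,0],
], yaw=[0,0,0,0])

```text
t: 5.02
ee_pos: [581.7, 182.5, 113.1]
orientation: [2.475, 1.933, 0.002]
ft_force: [3.5, -1.7, 3.3]
width: 18.1
grasp_force: 30.0
```

>>> play_rows([
  [-7.76,1.94,1.7],
  [-7.76,1.94,0.5],
  [-8.15,2.03,-0.6],
  [-8.15,2.03,-1.9],
  [-8.15,2.03,-3.3],
  [0,0,0],
  [0,0,0],
  [0,0,0],
], yaw=[0,0,0,0,0,0,0,0])

```text
t: 5.68
ee_pos: [538.8, 192.7, 107.1]
orientation: [-2.474, -1.933, 0.005]
ft_force: [4.6, 2.5, -14.4]
width: 18.0
grasp_force: 30.0
```

>>> play_rows([
  [0,0,0],
  [0,0,0],
  [0,0,0],
  [0,0,0],
], yaw=[0,0,0,0], gripper=0.4)

```text
t: 6.02
ee_pos: [540.8, 192.7, 109.5]
orientation: [-2.476, -1.934, -0.0]
ft_force: [0.2, 0.0, 0.3]
width: 41.4
grasp_force: 0.0
```

>>> play_rows([
  [0,0,15],
  [0,0,38],
  [0,0,38],
  [0,0,20],
  [0,-40,0],
  [0,-40,0],
  [0,-40,0],
  [0,-40,0],
], yaw=[0,0,0,0,6.42,6.42,6.42,6.42])

```text
t: 6.68
ee_pos: [540.6, 31.9, 220.9]
orientation: [1.978, 2.44, 0.001]
ft_force: [1.7, -0.5, -1.0]
width: 53.0
grasp_force: 0.0
```

>>> play_rows([
  [-8,-40,0],
  [-8,-40,0],
  [-8,-40,0],
  [-8,-40,0],
  [-10,-40,0],
  [-14,-31,0],
  [0,0,0],
], yaw=[6.42,6.42,6.42,6.42,0,0,0])

```text
t: 7.27
ee_pos: [484.0, -197.9, 220.5]
orientation: [1.42, 2.802, -0.002]
ft_force: [-1.0, 0.1, -0.2]
width: 52.9
grasp_force: 0.0
```

```bash
cat > m.py <<'E'
from h import *
from scipy.spatial.transform import Rotation as R
np.set_printoptions(precision=2,suppress=True,linewidth=200)
ang=lambda d:np.degrees(np.arctan2(d[1],d[0]))
def st():
    o=ctrl.get_obs();M=R.from_rotvec(o["orientation"]).as_matrix()
    print("t",round(o["t"],2),"ee",o["ee_pos"],"tooly",ang(M[:2,1]),"tilt",M[:2,2],"q",np.degrees(o["qpos"]),"F",o["ft_force"],"M",o["moment"],"w",o["width"],"gf",o["grasp_force"])
E
python3 - <<'E'
from m import *
st()
im=viewer.get_image("top");P=cloud(im);z=P[...,2]
save(im,"g2",(180,120,310,230),4)
v,u=np.mgrid[:400,:640]
y=np.array([np.cos(np.radians(76)),np.sin(np.radians(76))]);x=np.array([y[1],-y[0]])
m=(u>=180)&(u<=310)&(v>=120)&(v<=240)&(z>110);Q=P[m];X=(Q[:,:2]-[536,65.3])@x;Y=(Q[:,:2]-[536,65.3])@y
g=(Y>100)&(Y<146)&(abs(X)<60);print("grip",g.sum(),X[g].mean(),np.percentile(X[g],[2,50,98]),np.percentile(Q[g,2],[10,50,90]))
for a,b in((100,112),(112,124),(124,136),(136,146)):
    k=g&(Y>a)&(Y<b);print(a,k.sum(),np.percentile(X[k],[2,50,98]),np.percentile(Q[k,2],[50,90]))
E
```

```text
t 7.27 ee [ 484.04 -197.87  220.53] tooly 36.26444122280518 tilt [-0. -0.] q [-23.49  15.83 106.37  -0.09  57.77 -59.71] F [-1.    0.12 -0.22] M [-0.   -0.01  0.05] w 52.9164072079027 gf 0.0
grip 227 -31.05462695991199 [-38.85 -31.37 -21.38] [128.25 132.59 134.97]
100 58 [-38.56 -31.38 -22.54] [132.27 134.2 ]
112 62 [-39.04 -31.24 -21.49] [132.98 135.03]
124 60 [-39.01 -30.99 -21.57] [132.81 135.62]
136 47 [-38.21 -31.77 -21.77] [131.8  134.18]
```

View pics/g2.png

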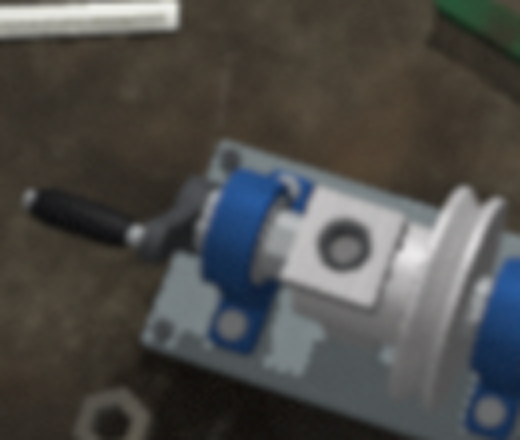

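>>> play_rows([
  [5.66,39.1,0],
  [5.66,39.1,0],
  [5.66,39.1,0],
  [5.66,39.1,0],
  [5.66,39.1,0],
], yaw=[-5.14,-5.14,-5.14,-5.14,-5.14])

```text
t: 7.73
ee_pos: [514.2, 5.0, 220.5]
orientation: [2.007, 2.417, 0.001]
ft_force: [0.6, -0.5, -0.7]
width: 52.8
grasp_force: 0.0
```

>>> play_rows([
  [5.66,39.1,0],
  [5.66,39.1,0],
  [5.66,39.1,0],
  [5.66,39.1,0],
  [5.66,39.1,0],
  [0,0,0],
  [0,0,-37],
  [0,0,-37],
], yaw=[-5.14,-5.14,-5.14,-5.14,-5.14,0,0,0])

```text
t: 8.4
ee_pos: [543.9, 200.3, 147.5]
orientation: [2.486, 1.918, 0.009]
ft_force: [0.6, -0.5, 0.3]
width: 52.6
grasp_force: 0.0
```

>>> play_rows([
  [0,0,-25],
  [0,0,-12],
  [0,0,0],
  [0,0,0],
  [0,0,0],
], yaw=[0,0,0,0,0])

```text
t: 8.82
ee_pos: [543.8, 198.1, 110.8]
orientation: [2.49, 1.915, 0.004]
ft_force: [0.2, 0.3, 0.6]
width: 52.9
grasp_force: 0.0
```

>>> play_rows([
  [0,0,0],
  [0,0,0],
  [0,0,0],
  [0,0,0],
  [0,0,0],
  [0,0,0],
  [0,0,0],
  [0,0,0],
], yaw=[0,0,0,0,0,0,0,0], gripper=1.0)

```text
t: 9.48
ee_pos: [542.0, 197.9, 109.2]
orientation: [-2.49, -1.915, 0.001]
ft_force: [-4.6, 2.7, 4.8]
width: 18.3
grasp_force: 30.0
```

>>> play_rows([
  [0,0,0],
  [0,0,0],
  [0,0,0],
  [0,0,0],
], yaw=[0,0,0,0])

```text
t: 9.82
ee_pos: [542.0, 197.9, 109.2]
orientation: [-2.49, -1.915, 0.001]
ft_force: [-5.6, 1.7, 5.2]
width: 18.5
grasp_force: 30.0
```

>>> play_rows([
  [0,0,0],
  [0,0,0],
  [0,0,0],
  [0,0,0],
  [0,0,0],
], yaw=[0,0,0,0,0], gripper=0.4)

```text
t: 10.23
ee_pos: [542.8, 197.5, 109.0]
orientation: [2.49, 1.915, 0.0]
ft_force: [-0.6, 0.6, 0.3]
width: 48.2
grasp_force: 0.0
```

>>> play_rows([
  [0,0,15],
  [0,0,38],
  [0,0,38],
  [0,0,20],
  [-6,-39,0],
  [-6,-39,0],
  [-6,-39,0],
  [-6,-39,0],
], yaw=[0,0,0,0,5,5,5,5])

```text
t: 10.9
ee_pos: [518.2, 40.3, 220.3]
orientation: [2.113, 2.324, 0.001]
ft_force: [0.6, -0.5, 0.3]
width: 52.6
grasp_force: 0.0
```

>>> play_rows([
  [-6,-39,0],
  [-6,-39,0],
  [-6,-39,0],
  [-6,-39,0],
  [-6,-39,0],
  [-7,-39,0],
  [0,0,0],
  [0,0,0],
], yaw=[5,5,5,5,5,5,2,0])

```text
t: 11.57
ee_pos: [481.1, -194.6, 220.1]
orientation: [1.403, 2.811, -0.0]
ft_force: [0.9, -0.2, -0.6]
width: 52.7
grasp_force: 0.0
```

Run:
```python
from m import *
st()
im=viewer.get_image("top");P=cloud(im);z=P[...,2]
v,u=np.mgrid[:400,:640]
y=np.array([np.cos(np.radians(76)),np.sin(np.radians(76))]);x=np.array([y[1],-y[0]])
m=(u>=180)&(u<=310)&(v>=120)&(v<=240)&(z>110);Q=P[m];X=(Q[:,:2]-[536,65.3])@x;Y=(Q[:,:2]-[536,65.3])@y
g=(Y>100)&(Y<146)&(abs(X)<60);print("grip",g.sum(),X[g].mean(),np.percentile(X[g],[2,50,98]),np.percentile(Q[g,2],[10,50,90]))
# socket: dark ring / hub top
h=(abs(X)<30)&(abs(Y)<30)&(Q[:,2]>113)&(Q[:,2]<121);print("hubtop X,Y ext",np.percentile(X[h],[1,99]),np.percentile(Y[h],[1,99]))
for s in(1,2): print([ (round(r["conf"],2),np.array(r["location"]),at_z(im,*r["location"],116.3)) for r in models.landmark_of(im,"socket")[:2]])
sd=viewer.get_image("side");print([ (round(r["conf"],2),np.array(r["location"]),at_z(sd,*r["location"],117)) for n in("socket","hub") for r in models.landmark_of(sd,n)[:2]])
save(im,"g3",(180,120,310,230),4)
# dark blob in hub top
gray=cv2.cvtColor(im["pixels"],cv2.COLOR_RGB2GRAY)
uv=im["pixels"];c=(u-266)**2+(v-181.5)**2<9**2
d=c&(gray<110);print("dark ring centroid",u[d].mean(),v[d].mean(),d.sum(),at_z(im,u[d].mean(),v[d].mean(),116.5))
```

```text
t 11.57 ee [ 481.06 -194.56  220.06] tooly 36.949621465065555 tilt [ 0. -0.] q [-23.33  15.53 106.86  -0.01  57.59 -60.28] F [ 0.92 -0.22 -0.57] M [-0.04  0.03  0.06] w 52.655172621911454 gf 0.0
grip 227 -29.407734750476454 [-37.27 -29.61 -20.16] [129.72 133.67 136.35]
hubtop X,Y ext [-23.53  24.07] [-20.91  24.67]
[(0.43, array([267.8, 181.2]), array([537.45,  62.58, 116.3 ]))]
[(0.43, array([267.8, 181.2]), array([537.45,  62.58, 116.3 ]))]
[(0.63, array([308.2, 182.1]), array([545.41,  74.53, 117.  ]))]
dark ring centroid 265.52830188679246 180.72641509433961 106 [537.93  67.   116.5 ]
```

View pics/g3.png

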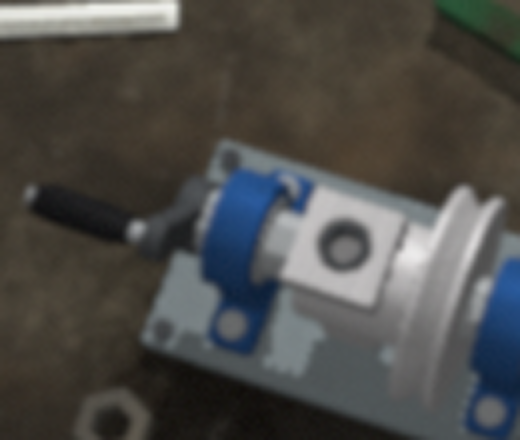

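Run:
```python
from m import *
from scipy.optimize import least_squares
y=np.array([np.cos(np.radians(76)),np.sin(np.radians(76))]);x=np.array([y[1],-y[0]])
for n in("top","side"):
    im=viewer.get_image(n);P=cloud(im).reshape(-1,3);P=P[np.isfinite(P[:,0])]
    X=(P[:,:2]-[536,65.3])@x;Y=(P[:,:2]-[536,65.3])@y;Z=P[:,2]
    def fit(m,r,g):
        f=least_squares(lambda p:np.hypot(X[m]-p[0],Z[m]-p[1])-r,g,loss="soft_l1",f_scale=1.5);return f.x,m.sum(),np.median(abs(f.fun))
    g=fit((Y>102)&(Y<144)&(abs(X+28)<14)&(Z>112),9.5,[-28,127])
    print(n,"grip",g)
    for a in(-45,-51,-57,):
        m=(abs(Y-a)<3)&(abs(X)<58)&(Z>95);
        p=least_squares(lambda p:np.hypot(X[m]-p[0],Z[m]-p[1])-p[2],[0,75,56],loss="soft_l1",f_scale=1.5)
        print("  pulley",a,m.sum(),p.x,np.median(abs(p.fun)))
    m=(abs(X)<28)&(abs(Y)<26)&(abs(Z-117)<4);print("  hubtop X",np.percentile(X[m],[2,98]),"Y",np.percentile(Y[m],[2,98]),np.median(Z[m]))
    T=P[(np.hypot(P[:,0]-482,P[:,1]+198)<60)&(Z>98)&(Z<118)];print("  handle",len(T),np.median(T[:,2]) if len(T) else 0)
```

```text
top grip (array([-28.09, 125.41]), np.int64(205), np.float64(0.8448336970723993))
  pulley -45 182 [ 0.61 76.84 51.65] 1.8267686308228548
  pulley -51 126 [ 1.27 76.16 49.9 ] 1.7571697221313904
  pulley -57 205 [ 0.3  75.74 54.41] 1.6561191716437023
  hubtop X [-23.2   23.46] Y [-20.49  24.18] 117.29954486729957
  handle 0 0
side grip (array([-25.5 , 126.04]), np.int64(34), np.float64(0.48334442895928564))
  pulley -45 60 [ 4.86 72.5  56.96] 1.3286894416694572
  pulley -51 2 [ 3.89 74.13 56.32] 1.177698294441143e-08
  pulley -57 292 [ 2.5  54.98 62.9 ] 6.34894700308995
  hubtop X [-21.19  25.29] Y [-16.24  25.28] 117.57015211062594
  handle 360 106.31979092342087
```

>>> play_rows([
  [1,-4,-35],
  [0,0,-38],
  [0,0,-38],
  [0,0,-22],
  [0,0,-10],
  [0,0,0],
], yaw=[0.5,0,0,0,0,0])

```text
t: 12.47
ee_pos: [481.4, -195.4, 75.1]
orientation: [-1.384, -2.816, 0.0]
ft_force: [-0.4, 0.1, -0.3]
width: 52.5
grasp_force: 0.0
```

>>> play_rows([
  [0,0,0],
  [0,0,0],
  [0,0,0],
  [0,0,0],
  [0,0,0],
  [0,0,0],
  [0,0,0],
  [0,0,0],
], yaw=[0,0,0,0,0,0,0,0], gripper=1.0)

```text
t: 13.13
ee_pos: [483.2, -196.6, 77.8]
orientation: [1.386, 2.818, 0.0]
ft_force: [-0.7, -0.1, 6.0]
width: 19.9
grasp_force: 30.0
```

```bash
python3 -c "
from m import *
st()"
```

```text
t 13.13 ee [ 483.16 -196.62   77.76] tooly 37.6164754379598 tilt [ 0. -0.] q [-23.45  28.36 111.47   0.    40.09 -61.07] F [-0.65 -0.12  6.  ] M [-0.    0.06 -0.01] w 19.91054294456797 gf 29.995804131031036
```

>>> play_rows([
  [0,0,15],
  [0,0,30],
  [0,0,35],
  [0,0,35],
  [0,0,25],
  [0,0,0],
], yaw=[0,0,0,0,0,0])

```text
t: 13.63
ee_pos: [485.2, -197.5, 222.0]
orientation: [1.383, 2.811, 0.001]
ft_force: [1.2, -0.5, -2.1]
width: 19.8
grasp_force: 30.0
```

>>> play_rows([
  [6.84,32.9,0],
  [6.84,32.9,0],
  [6.84,32.9,0],
  [6.84,32.9,0],
  [6.84,32.9,0],
  [6.84,32.9,0],
  [6.84,32.9,0],
  [6.84,32.9,0],
], yaw=[1.2,1.2,1.2,1.2,1.2,1.2,1.2,0])

```text
t: 14.3
ee_pos: [536.4, 68.4, 215.4]
orientation: [-1.174, -2.912, 0.002]
ft_force: [0.9, -0.2, -1.9]
width: 19.7
grasp_force: 30.0
```

>>> play_rows([
  [0,0,0],
  [0,0,0],
  [0,0,0],
  [0,0,0],
], yaw=[0,0,0,0])

```text
t: 14.63
ee_pos: [536.6, 65.8, 216.2]
orientation: [-1.177, -2.911, 0.002]
ft_force: [-0.5, 0.6, -1.9]
width: 20.0
grasp_force: 30.0
```

Run:
```python
from m import *
st()
a=viewer.get_image("side");b=viewer.get_image("top")
A=cv2.resize(a["pixels"][110:240,250:380,::-1],(400,400),interpolation=cv2.INTER_CUBIC);B=cv2.resize(b["pixels"][110:240,200:330,::-1],(400,400),interpolation=cv2.INTER_CUBIC)
cv2.imwrite("pics/k1.png",np.hstack([A,B]))
P=cloud(a).reshape(-1,3);o=ctrl.get_obs()["ee_pos"]
Q=P[np.isfinite(P[:,0])];Q=Q[(np.hypot(Q[:,0]-o[0],Q[:,1]-o[1])<25)&(Q[:,2]>140)&(Q[:,2]<o[2]+3)]
for z in range(140,int(o[2]),10):
    k=(Q[:,2]>=z)&(Q[:,2]<z+10)
    if k.sum()>3: print(z,k.sum(),np.median(Q[k],0))
```

```text
t 14.63 ee [536.56  65.8  216.24] tooly 45.96495070990557 tilt [-0. -0.] q [  5.74  17.69 104.36  -0.02  58.05 -40.22] F [-0.51  0.6  -1.91] M [-0.05  0.    0.04] w 19.96895714838474 gf 29.999548494815826
150 10 [537.1   60.21 156.61]
160 23 [534.26  58.92 165.25]
170 22 [536.17  59.83 174.38]
180 24 [535.48  59.13 184.87]
190 21 [535.95  59.33 194.65]
200 25 [536.    59.43 204.82]
210 20 [533.41  57.41 215.02]
```

View pics/k1.png

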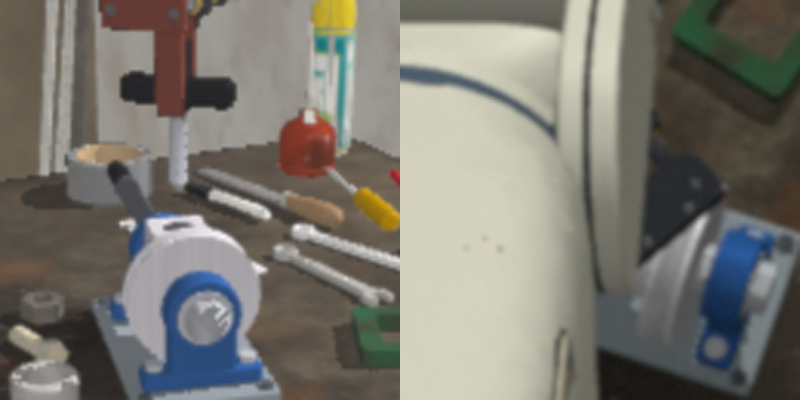

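>>> play_rows([
  [0.5,1.2,-12],
  [0,0,-12],
  [0,0,-8],
  [0,0,-4],
  [0,0,-3],
  [0,0,-2],
  [0,0,0],
], yaw=[0,0,0,0,0,0,0])

```text
t: 15.32
ee_pos: [537.8, 68.0, 175.8]
orientation: [-1.176, -2.913, 0.0]
ft_force: [0.0, 0.5, -1.8]
width: 19.8
grasp_force: 30.0
```

>>> play_rows([
  [0,0,-2],
  [0,0,-2],
  [0,0,-1],
  [0,0,0],
], yaw=[0,0,0,0])

```text
t: 15.65
ee_pos: [537.6, 68.3, 171.0]
orientation: [-1.176, -2.913, -0.0]
ft_force: [-1.6, 1.6, -1.8]
width: 19.7
grasp_force: 30.0
```

```bash
python3 -c "
from m import *
st()"
```

```text
t 15.65 ee [537.65  68.3  170.98] tooly 46.015050658218435 tilt [-0.  0.] q [  5.97  21.26 106.21   0.03  52.53 -40.07] F [-1.59  1.62 -1.77] M [0.37 0.26 0.02] w 19.74416709855016 gf 29.999667406082153
```

>>> play_rows([
  [-0.3,0.4,-1],
  [0,0,-1],
  [0,0,-1],
  [0,0,-0.5],
  [0,0,0],
], yaw=[0,0,0,0,0])

```text
t: 16.07
ee_pos: [537.6, 68.5, 167.9]
orientation: [1.176, 2.913, 0.0]
ft_force: [-1.5, 1.2, 3.0]
width: 19.6
grasp_force: 30.0
```

```bash
python3 -c "
from m import *
st()"
```

```text
t 16.07 ee [537.64  68.49 167.85] tooly 46.02034527633244 tilt [0. 0.] q [  6.    21.51 106.34   0.    52.13 -40.02] F [-1.49  1.23  3.02] M [ 0.19  0.5  -0.01] w 19.605881951937327 gf 30.000500679016113
```

>>> play_rows([
  [-0.3,0.2,-0.15],
  [0,0,-0.15],
  [0,0,-0.15],
  [0,0,-0.15],
  [0,0,-0.15],
  [0,0,-0.15],
  [0,0,0],
  [0,0,0],
], yaw=[-4,-4,-4,-4,-4,-4,0,0])

```text
t: 16.73
ee_pos: [538.1, 68.9, 167.3]
orientation: [1.753, 2.606, 0.002]
ft_force: [-0.1, 2.9, 5.0]
width: 20.3
grasp_force: 30.0
```

```bash
python3 -c "
from m import *
st()"
```

```text
t 16.73 ee [538.12  68.91 167.3 ] tooly 22.15036600823798 tilt [0. 0.] q [  6.03  21.56 106.37   0.01  51.95 -16.12] F [-0.13  2.91  4.98] M [0.5  0.04 0.19] w 20.30462821756131 gf 30.01227378845215
```

>>> play_rows([
  [0,0,-0.15],
  [0,0,-0.15],
  [0,0,-0.15],
], yaw=[-3,-3,-3])

```text
t: 16.98
ee_pos: [538.3, 68.9, 166.9]
orientation: [1.954, 2.458, 0.003]
ft_force: [0.2, 3.0, 5.4]
width: 19.8
grasp_force: 30.0
```

```bash
python3 -c "
from m import *
st()"
```

```text
t 16.98 ee [538.33  68.94 166.92] tooly 13.028394941773131 tilt [0. 0.] q [  6.03  21.59 106.38   0.02  51.88  -7.  ] F [0.25 2.98 5.41] M [ 0.58 -0.05  0.33] w 19.750627396345145 gf 30.034934878349304
```

>>> play_rows([
  [0,-0.2,-0.1],
  [0,0,-0.1],
  [0,0,-0.1],
], yaw=[-2,-2,-2])

```text
t: 17.23
ee_pos: [538.5, 68.9, 166.6]
orientation: [2.079, 2.353, 0.004]
ft_force: [0.8, 3.9, 5.4]
width: 20.1
grasp_force: 30.0
```

```bash
python3 -c "
from m import *
st()"
```

```text
t 17.23 ee [538.51  68.91 166.64] tooly 7.064893119026153 tilt [0. 0.] q [  6.02  21.62 106.38   0.04  51.83  -1.07] F [0.77 3.85 5.38] M [ 0.72 -0.16  0.34] w 20.142471320990413 gf 30.027068853378296
```

>>> play_rows([
  [0.2,0.6,-0.1],
  [0,0.3,-0.1],
  [0,0,-0.1],
], yaw=[-2,-2,-2])

```text
t: 17.48
ee_pos: [538.7, 69.2, 166.4]
orientation: [2.199, 2.241, 0.003]
ft_force: [0.5, 1.1, 6.1]
width: 20.0
grasp_force: 30.0
```

```bash
python3 -c "
from m import *
st()"
```

```text
t 17.48 ee [538.7   69.24 166.38] tooly 1.0934006568128227 tilt [ 0. -0.] q [  6.09  21.66 106.36  -0.05  51.82   5.03] F [0.48 1.12 6.06] M [ 0.04 -0.16  0.32] w 19.99121046902851 gf 30.02611219882965
```

>>> play_rows([
  [0,0.1,-0.1],
  [0,0,-0.1],
], yaw=[-2,-2])

```text
t: 17.65
ee_pos: [538.8, 69.3, 166.2]
orientation: [2.275, 2.163, 0.003]
ft_force: [1.6, 0.2, 5.2]
width: 19.9
grasp_force: 30.0
```

```bash
python3 -c "
from m import *
st()"
```

```text
t 17.65 ee [538.85  69.27 166.22] tooly -2.9079962980701177 tilt [ 0. -0.] q [  6.09  21.68 106.36  -0.05  51.79   9.03] F [1.61 0.21 5.2 ] M [ 0.02 -0.23  0.29] w 19.937808566828224 gf 30.026558339595795
```

>>> play_rows([
  [0,0,-0.1],
  [0,0,-0.1],
], yaw=[-2,-2])

```text
t: 17.82
ee_pos: [539.0, 69.3, 166.0]
orientation: [2.349, 2.082, 0.004]
ft_force: [0.9, 0.8, 5.1]
width: 19.9
grasp_force: 30.0
```

```bash
python3 -c "
from m import *
st()"
```

```text
t 17.82 ee [538.96  69.28 166.02] tooly -6.9093983099876874 tilt [ 0. -0.] q [  6.09  21.7  106.36  -0.05  51.75  13.03] F [0.93 0.79 5.14] M [-0.   -0.29  0.29] w 19.867693933051967 gf 30.026886463165283
```

>>> play_rows([
  [0,0,-0.1],
  [0,0,-0.1],
], yaw=[-2,-2])

```text
t: 17.98
ee_pos: [539.1, 69.3, 165.9]
orientation: [2.421, 1.999, 0.004]
ft_force: [1.5, 0.1, 4.4]
width: 19.7
grasp_force: 30.0
```

```bash
python3 -c "
from m import *
st()"
```

```text
t 17.98 ee [539.1   69.25 165.86] tooly -10.910805189750405 tilt [ 0. -0.] q [  6.09  21.71 106.36  -0.05  51.72  17.03] F [1.53 0.11 4.43] M [-0.02 -0.3   0.34] w 19.705967721129014 gf 30.027168095111847
```

Slight rise (0.29→0.34 N m); smaller steps now.

>>> play_rows([
  [0,0,0],
  [0,0,0],
], yaw=[-1.5,-1])

```text
t: 18.15
ee_pos: [539.1, 69.2, 165.8]
orientation: [2.464, 1.945, 0.004]
ft_force: [3.6, -0.4, 3.4]
width: 20.1
grasp_force: 30.0
```

```bash
python3 -c "
from m import *
st()"
```

```text
t 18.15 ee [539.08  69.25 165.77] tooly -13.415169188659847 tilt [ 0. -0.] q [  6.09  21.72 106.36  -0.05  51.71  19.54] F [ 3.59 -0.37  3.36] M [-0.12 -0.7   0.31] w 20.13565326704797 gf 30.02229541540146
```

>>> play_rows([
  [0.2,0,0],
  [0.1,0,0],
], yaw=[-1.5,-1.5])

```text
t: 18.32
ee_pos: [539.2, 69.2, 165.6]
orientation: [2.514, 1.88, 0.004]
ft_force: [2.6, -0.3, 2.7]
width: 19.9
grasp_force: 30.0
```

```bash
python3 -c "
from m import *
st()"
```

```text
t 18.32 ee [539.23  69.21 165.64] tooly -16.43102744154879 tilt [ 0. -0.] q [  6.08  21.75 106.34  -0.05  51.72  22.55] F [ 2.57 -0.29  2.68] M [-0.12 -0.57  0.35] w 19.866638659114663 gf 30.02621591091156
```

>>> play_rows([
  [0.1,0,0],
  [0.1,0,0],
], yaw=[-1,-1])

```text
t: 18.48
ee_pos: [539.2, 69.2, 165.6]
orientation: [2.547, 1.835, 0.003]
ft_force: [3.6, -0.7, 3.5]
width: 19.6
grasp_force: 30.0
```

```bash
python3 -c "
from m import *
st()"
```

```text
t 18.48 ee [539.25  69.22 165.55] tooly -18.46388462522249 tilt [ 0. -0.] q [  6.08  21.77 106.32  -0.05  51.74  24.57] F [ 3.59 -0.66  3.48] M [-0.29 -0.92  0.31] w 19.601788759224004 gf 30.026463568210602
```

```bash
cat > bar.py <<'E'
from m import *
def bar():
    a=viewer.get_image("side");P=cloud(a);g=a["pixels"].max(2)
    d=np.hypot(P[...,0]-539,P[...,1]-68)
    m=(d<58)&(P[...,2]>168)&(P[...,2]<202)&(g<70);Q=P[m]
    r=cv2.minAreaRect(Q[:,:2].astype(np.float32));q=Q[:,:2]-np.median(Q[:,:2],0)
    w,V=np.linalg.eigh(np.cov(q.T));print("bar n",len(Q),"pca ang",ang(V[:,1])%180,2*np.sqrt(w),"rect",r)
if __name__=="__main__": st();bar();bar()
E
python3 bar.py
```

```text
t 18.48 ee [539.25  69.22 165.55] tooly -18.46388462522249 tilt [ 0. -0.] q [  6.08  21.77 106.32  -0.05  51.74  24.57] F [ 3.59 -0.66  3.48] M [-0.29 -0.92  0.31] w 19.601788759224004 gf 30.026463568210602
bar n 137 pca ang 72.32025660141956 [11.71 44.12] rect ((536.1830444335938, 57.07489013671875), (78.97254943847656, 20.677732467651367), 67.00119018554688)
bar n 139 pca ang 72.70047849094652 [11.5  43.81] rect ((535.3731079101562, 56.9073600769043), (77.29044342041016, 21.926389694213867), 74.10340881347656)
```

>>> play_rows([
  [0.2,0,0],
  [0.1,0,0],
], yaw=[-1,-1])

```text
t: 18.75
ee_pos: [539.3, 69.3, 165.5]
orientation: [2.579, 1.791, 0.003]
ft_force: [5.0, -1.8, 4.5]
width: 20.2
grasp_force: 30.0
```

```bash
python3 -c "
from m import *
st()"
```

```text
t 18.75 ee [539.3   69.26 165.45] tooly -20.459555768862124 tilt [ 0. -0.] q [  6.08  21.8  106.3   -0.04  51.78  26.56] F [ 4.98 -1.8   4.54] M [-0.39 -1.04  0.3 ] w 20.231158031348244 gf 30.029962062835693
```

>>> play_rows([
  [0,0,0],
  [0,0,0],
], yaw=[-1,-1])

```text
t: 18.92
ee_pos: [539.3, 69.2, 165.4]
orientation: [2.61, 1.745, 0.003]
ft_force: [5.0, -2.5, 2.9]
width: 19.8
grasp_force: 30.0
```

```bash
python3 bar.py
```

```text
t 18.92 ee [539.32  69.22 165.39] tooly -22.458417226502263 tilt [ 0. -0.] q [  6.08  21.8  106.3   -0.05  51.76  28.57] F [ 5.05 -2.5   2.87] M [-0.47 -1.19  0.37] w 19.846533915637217 gf 30.034722983837128
bar n 139 pca ang 68.62712040584938 [12.   46.54] rect ((534.0681762695312, 57.37876892089844), (82.02154541015625, 20.764101028442383), 66.27734375)
bar n 139 pca ang 68.44923915545165 [11.96 46.  ] rect ((534.649658203125, 58.65673828125), (80.98046875, 20.733449935913086), 66.41141510009766)
```

>>> play_rows([
  [0,0,0],
  [0,0,0],
], yaw=[-1,-1])

```text
t: 19.18
ee_pos: [539.4, 69.2, 165.3]
orientation: [2.64, 1.7, 0.003]
ft_force: [5.5, -1.6, 1.2]
width: 19.6
grasp_force: 30.0
```

```bash
python3 bar.py
```

```text
t 19.18 ee [539.37  69.2  165.34] tooly -24.449508539452296 tilt [ 0. -0.] q [  6.08  21.81 106.3   -0.05  51.75  30.56] F [ 5.5  -1.55  1.18] M [-0.49 -1.21  0.34] w 19.578287551404056 gf 30.041483938694
bar n 147 pca ang 65.4494962980621 [12.43 49.38] rect ((536.82958984375, 64.0969467163086), (89.8887939453125, 20.180484771728516), 63.33921813964844)
bar n 148 pca ang 65.48170754253113 [12.51 49.89] rect ((536.6071166992188, 63.63301086425781), (92.44779205322266, 20.162527084350586), 63.338592529296875)
```

>>> play_rows([
  [0,0,-0.05],
  [0,0,-0.05],
], yaw=[-1,-1])

```text
t: 19.45
ee_pos: [539.4, 69.2, 165.3]
orientation: [2.669, 1.653, 0.003]
ft_force: [5.8, -2.5, 2.3]
width: 19.9
grasp_force: 30.0
```

```bash
python3 -c "
from m import *
st()"
```

```text
t 19.45 ee [539.41  69.17 165.26] tooly -26.44711497009061 tilt [ 0. -0.] q [  6.08  21.81 106.3   -0.05  51.74  32.56] F [ 5.77 -2.54  2.29] M [-0.48 -1.21  0.36] w 19.925911408596786 gf 30.047934651374817
```

>>> play_rows([
  [0,0,-0.05],
  [0,0,-0.05],
], yaw=[-1,-1])

```text
t: 19.62
ee_pos: [539.4, 69.2, 165.2]
orientation: [2.698, 1.607, 0.003]
ft_force: [5.5, -2.2, 2.5]
width: 20.1
grasp_force: 30.1
```

```bash
python3 bar.py
```

```text
t 19.62 ee [539.44  69.16 165.17] tooly -28.444394678671635 tilt [ 0. -0.] q [  6.08  21.82 106.3   -0.06  51.72  34.56] F [ 5.5  -2.18  2.51] M [-0.46 -1.24  0.41] w 20.090312930587597 gf 30.0583416223526
bar n 143 pca ang 61.35933658059941 [12.22 47.4 ] rect ((534.7048950195312, 59.74184799194336), (82.1484603881836, 20.156211853027344), 63.11799240112305)
bar n 142 pca ang 61.36304474140935 [12.23 48.14] rect ((534.7139282226562, 59.763275146484375), (82.67070770263672, 20.16761589050293), 63.01749801635742)
```

>>> play_rows([
  [0,0,0],
  [0,0,0],
], yaw=[-1,-0.5])

```text
t: 19.88
ee_pos: [539.4, 69.1, 165.1]
orientation: [2.718, 1.571, 0.003]
ft_force: [5.7, -1.6, 2.2]
width: 19.7
grasp_force: 30.1
```

```bash
python3 -c "
from m import *
st()"
```

```text
t 19.88 ee [539.45  69.1  165.12] tooly -29.939577228750082 tilt [ 0. -0.] q [  6.08  21.83 106.31  -0.07  51.72  36.06] F [ 5.74 -1.63  2.23] M [-0.48 -1.31  0.48] w 19.67006085084451 gf 30.06242126226425
```

>>> play_rows([
  [0,0,0],
  [0,0,0],
], yaw=[-1,0])

```text
t: 20.05
ee_pos: [539.5, 69.1, 165.1]
orientation: [2.732, 1.548, 0.003]
ft_force: [5.5, -2.0, 1.8]
width: 19.9
grasp_force: 30.1
```

```bash
python3 -c "
from m import *
st();
import time
o=[viewer.get_image('side') is None or ctrl.get_obs()['moment'][2] for i in range(3)];print(o)"
```

```text
t 20.05 ee [539.46  69.13 165.09] tooly -30.939743378684046 tilt [ 0. -0.] q [  6.08  21.83 106.31  -0.07  51.71  37.06] F [ 5.46 -1.96  1.8 ] M [-0.56 -1.27  0.44] w 19.897119312360477 gf 30.06160318851471
[np.float64(0.40104410767242843), np.float64(0.4152993453463069), np.float64(0.43232008679463185)]
```

>>> play_rows([
  [0,0,0],
  [0,0,0],
  [0,0,0],
], yaw=[-1,-1,0])

```text
t: 20.45
ee_pos: [539.5, 69.1, 165.0]
orientation: [2.758, 1.5, 0.003]
ft_force: [5.5, -2.0, 1.0]
width: 19.4
grasp_force: 30.1
```

```bash
python3 -c "
from m import *
st();
o=[viewer.get_image('side') is None or ctrl.get_obs()['moment'][2] for i in range(3)];print(o)"
```

```text
t 20.45 ee [539.48  69.07 165.04] tooly -32.938508260392645 tilt [ 0. -0.] q [  6.08  21.83 106.31  -0.07  51.71  39.06] F [ 5.46 -2.01  0.98] M [-0.5  -1.37  0.46] w 19.40239422252078 gf 30.07835179567337
[np.float64(0.42515597085054524), np.float64(0.44781562933909574), np.float64(0.4428503429353606)]
```

>>> play_rows([
  [0,0,0],
  [0,0,0],
], yaw=[-1,-1])

```text
t: 20.77
ee_pos: [539.5, 69.0, 165.0]
orientation: [2.784, 1.452, 0.003]
ft_force: [6.3, -2.3, 0.5]
width: 19.9
grasp_force: 30.1
```

```bash
python3 -c "
from bar import *
st();
o=[viewer.get_image('side') is None or ctrl.get_obs()['moment'][2] for i in range(3)];print(o);bar()"
```

```text
t 20.77 ee [539.49  69.05 165.  ] tooly -34.919119918668905 tilt [ 0. -0.] q [  6.08  21.84 106.31  -0.08  51.7   41.04] F [ 6.3  -2.34  0.53] M [-0.6  -1.43  0.51] w 19.861251646749743 gf 30.121114253997803
[np.float64(0.48119323383040014), np.float64(0.48353293455618146), np.float64(0.5021881970541129)]
bar n 138 pca ang 54.96109196128903 [11.69 44.67] rect ((534.3948974609375, 60.0733757019043), (84.10107421875, 20.8568115234375), 56.60845184326172)
```

>>> play_rows([
  [0,0,0],
  [0,0,0],
  [0,0,0],
], yaw=[-1,-1,-1])

```text
t: 21.22
ee_pos: [539.5, 69.0, 164.9]
orientation: [2.821, 1.379, 0.003]
ft_force: [6.1, -1.8, -1.7]
width: 19.8
grasp_force: 30.2
```

```bash
python3 -c "
from bar import *
st();
o=[viewer.get_image('side') is None or ctrl.get_obs()['moment'][2] for i in range(3)];print(o);bar()"
```

```text
t 21.22 ee [539.46  69.01 164.9 ] tooly -37.90799587551776 tilt [ 0. -0.] q [  6.08  21.85 106.31  -0.09  51.69  44.04] F [ 6.11 -1.84 -1.74] M [-0.62 -1.46  0.63] w 19.837311858914347 gf 30.170746743679047
[np.float64(0.5374264687655762), np.float64(0.485618637639468), np.float64(0.529866314729294)]
bar n 146 pca ang 54.513858393644696 [12.59 43.5 ] rect ((532.287841796875, 60.0147705078125), (79.5398941040039, 21.81481170654297), 56.08209228515625)
```

>>> play_rows([
  [0,0,0],
  [0,0,0],
  [0,0,0],
  [0,0,0],
  [0,0,0],
  [0,0,0],
], yaw=[0,0,0,0,0,0], gripper=0.4)

```text
t: 21.92
ee_pos: [537.8, 69.5, 164.6]
orientation: [-2.823, -1.378, 0.001]
ft_force: [0.6, -0.3, 0.7]
width: 52.3
grasp_force: 0.0
```

>>> play_rows([
  [0,0,10],
  [0,0,20],
  [0,0,30],
  [0,0,30],
  [0,0,20],
  [-30,-20,0],
  [-30,-20,0],
  [-30,-20,0],
], yaw=[0,0,0,0,0,0,0,0])

```text
t: 22.58
ee_pos: [447.3, 9.1, 275.8]
orientation: [2.822, 1.379, 0.002]
ft_force: [0.4, -1.2, 0.4]
width: 52.6
grasp_force: 0.0
```

>>> play_rows([
  [-20,-38,0],
  [-20,-38,0],
  [-20,-38,0],
  [-20,-38,0],
  [-20,-38,0],
  [0,0,0],
  [0,0,0],
  [0,0,0],
], yaw=[0,0,0,0,0,0,0,0])

```text
t: 23.25
ee_pos: [351.2, -175.0, 275.4]
orientation: [2.824, 1.375, 0.001]
ft_force: [-0.4, 0.7, -0.7]
width: 52.5
grasp_force: 0.0
```

Run:
```python
from bar import *
st();bar()
a=viewer.get_image("side");b=viewer.get_image("top")
A=cv2.resize(a["pixels"][110:240,250:380,::-1],(400,400),interpolation=cv2.INTER_CUBIC);B=cv2.resize(b["pixels"][110:240,190:320,::-1],(400,400),interpolation=cv2.INTER_CUBIC)
cv2.imwrite("pics/e1.png",np.hstack([A,B]))
from scipy.optimize import least_squares
y=np.array([np.cos(np.radians(76)),np.sin(np.radians(76))]);x=np.array([y[1],-y[0]])
for im in(a,b):
    P=cloud(im).reshape(-1,3);P=P[np.isfinite(P[:,0])]
    X=(P[:,:2]-[536,65.3])@x;Y=(P[:,:2]-[536,65.3])@y;Z=P[:,2];m=(Y>102)&(Y<144)&(abs(X+28)<14)&(Z>112)&(Z<145)
    if m.sum()>10: print(m.sum(),least_squares(lambda p:np.hypot(X[m]-p[0],Z[m]-p[1])-9.5,[-28,127],loss="soft_l1",f_scale=1.5).x)
    h=(np.hypot(X,Y)<55)&(Z>165);r=cv2.minAreaRect(P[h][:,:2].astype(np.float32));print("handle",h.sum(),np.percentile(Z[h],[5,95]),r)
```

```text
t 23.25 ee [ 351.24 -174.98  275.36] tooly -38.06698870754062 tilt [0. 0.] q [-28.24  -0.4  117.58   0.03  62.77   9.82] F [-0.42  0.66 -0.71] M [-0.06  0.11  0.01] w 52.52250979458236 gf 0.0
bar n 134 pca ang 57.141221666627196 [11.03 49.5 ] rect ((535.5396118164062, 59.469085693359375), (81.6240005493164, 18.59461784362793), 57.381813049316406)
34 [-25.72 125.72]
handle 159 [175.61 196.2 ] ((537.105224609375, 63.41022872924805), (92.74574279785156, 19.011327743530273), 58.728214263916016)
205 [-28.37 125.72]
handle 630 [183.16 197.24] ((535.9859619140625, 67.57034301757812), (94.87673950195312, 20.858154296875), 59.461570739746094)
```

View pics/e1.png

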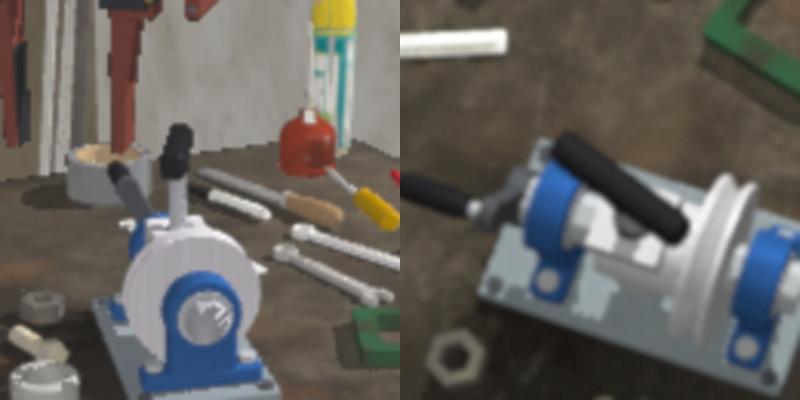

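```bash
python3 -c "
from workcell import ticket
print(ticket.close_job())"
```

```text
the job is handed in; nothing more can be done
None
```

I handed the job in, but the hand-in returned no verdict. By my measurements the flat faces up to about -0.05 rad, the setscrew was tightened to about 0.53 N m (peak reading 0.63), and the T-key stands released and upright in the socket.

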